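Slide the cutlery basket past the spring catch

TASK

Press the spring catch bar on the basket slide down and keep it held down while you push the cutlery basket by its side tab past the tooth, until the basket is fully home against the end stop. Then let go of the bar so that the tooth springs up behind the tab, and leave the basket there. Do not lift or tip the basket, and leave the other things on the table alone.

Things in the scene. Friction and masses are not known exactly. Their poses are not given: they have to be found in the camera images.
- slide: Fixed steel basket slide. Origin: on the table top, on the deck's centre line, level with the tooth along the slide. +y is the push direction; the catch bar lies on its -x side. Deck x -75 to 75, y -198 to 142 mm, top 30 mm above the table; guide strips 18 mm high along both sides (outer faces x = -67.5, 67.5) leave the basket 1.5 mm play each side.
- bar (a joint): How far the catch bar is pressed down, m: 0 = up (it springs back by itself), 0.013 = at its bottom stop. About 2 N start it moving, 6 N hold it at the bottom. The tooth clears the tab once the bar is 8 mm down; hold it 10 mm or more down.
- bar_lane (a point): Point on the top of the catch bar, a flat steel plate (slide x -130 to -70, y -165 to 65 mm), top 50 mm above the table when up; pressed anywhere it sinks level. The point (slide x -108, y -120) is mid-width of the smooth lane, x -130 to -84, beside the tooth, where a fingertip can press and slide along the bar's whole length. Axes as the slide's; sinks with the bar.
- tooth_top (a point): Centre of the top of the tooth, a small steel block on the bar's inner edge: slide x -84 to -70, y -6 to 6 mm, 12 mm tall above the bar. With the bar up it stands 8 mm higher than the tab's underside and blocks it; it sinks with the bar.
- basket: Loose tan lattice basket of cutlery, 120 x 200 mm, 55 mm tall, about 0.7 kg, on the deck between the guides; origin at the centre of its underside, axes as the slide's. It starts at slide y -66 to -31 mm; home is y = 29 mm: front end against the end stop, tab's rear face 8 mm beyond the tooth. It slides with a push of 1 to 5 N.
- tab (a point): Centre of the push tab, a solid block on the basket's -x side reaching over the guide and the whole bar to slide x = -129 mm: 30 mm long in y, underside 54 mm and top 85 mm above the table. The point is at slide x -108, over the lane, 69.5 mm above the table. Push its rear face, 15 mm behind the point in -y; draw back 20 mm before rising, as a wide fingertip can catch under it.
- end_stop (a point): Middle of the face of the upright end stop plate across the deck, at slide y = 129 mm; the plate is 135 mm wide, 12 mm thick, its top 85 mm above the table. The basket's front end comes to rest against it.
- mug: Bystander: white mug, 76 mm across, 85 mm tall; origin at its underside
- tumbler: Bystander: grey tumbler, 68 mm across, 95 mm tall; origin at its underside
- spoon: Bystander: loose serving spoon, 190 mm long, lying on the table; origin at its underside
- soap: Bystander: white soap jar, 60 mm across, 90 mm tall; origin at its underside
- saucer: Bystander: white saucer, 130 mm across, 20 mm tall; origin at its underside
- brush: Bystander: dish brush, 200 mm long, lying on the table; origin at its underside

How it is judged (in metres and radians):
On the way, in this order (a step that is already met when the one before it is completed fails the run):
1. the catch bar is held down with the basket still short of the tooth (value of joint bar above 0.009 m and y of basket in the frame of slide below -0.015 m), for 0.1 s.
2. the basket's tab has passed the tooth with the bar still held down (value of joint bar above 0.009 m and y of basket in the frame of slide above 0.021 m).
At the end, for the whole second after the job is handed in: The basket stands flat on the deck, at rest, within 4 mm of home against the end stop, with the catch bar sprung up (within 2 mm of its top) so that the tooth stands behind the tab (y of basket in the frame of slide between 0.025 and 0.033 m and value of joint bar below 0.002 m and linear speed of basket below 0.01 m/s and z of basket in the frame of slide below 0.034 m and angle between basket's own z axis and vertical below 0.05 rad); the robot touches nothing.
It fails at once if the basket is lifted (more than 12 mm) or tipped (more than 0.15 rad) (z of basket in the frame of slide above 0.042 m or angle between basket's own z axis and vertical above 0.15 rad).
It fails at once if the bar is let up (less than 8.5 mm down) while the tab is over the tooth (y of basket in the frame of slide between -0.017 and 0.017 m and value of joint bar below 0.0085 m).
It fails at once if another thing on the table is shoved more than 30 mm or tipped over (distance of any of mug, tumbler, spoon, soap, saucer, brush from where it was at the start of the episode above 0.03 m or angle between any of mug, tumbler, soap's own z axis and vertical above 0.5 rad).
It also fails if it takes over 38 s, if anything falls off the work surface, if the arm or the gripper's body presses on something with over 40 N, if the wrist force passes 120 N, or if a joint passes its speed limit or range.

ROBOT

A 6-joint arm with a two-finger parallel gripper is mounted at the origin on the work surface. World frame = base frame: x ahead of the robot, y to its left, z up, the work surface at z = 0. Lengths are in mm, angles in rad, forces in N, time in s.
With the tool pointing down it reaches from about 300 to 775 mm from the base axis. Payload 14.6 kg.
Tool frame: the origin (TCP) lies midway between the tips of the shut fingers; the grasp point (between the pads) lies 19 mm behind it; x points along the fingers, z is the direction in which the jaws open and shut, and the axes are right-handed (so a half turn about x gives the same grasp; the last joint's range is limited). The gripper opens to 94 mm and grips with 3 to 60 N. Pads are 16 mm wide; open, the fingers measure 119 mm over their backs; the gripper's body (75 mm by 177 mm) begins 78 mm behind the grasp point.
Start: joints at [1.033, 0.3, 1.521, -0, 1.321, -0.067], TCP at [249.475, 490.154, 205.446] pointing down, gripper open.
Joint ranges: [-3.03, 3.03], [-0.79, 2.21], [0.23, 2.52], [-1.04, 4.18], [0, 3.07], [-2.55, 2.55]. Speed limits (rad/s): [2.22, 2.22, 2.57, 3.14, 3.14, 3.14].

INTERFACE

Orientations are given as [roll, pitch, yaw] about the fixed x, y, z axes, in that order (R = Rz(yaw) Ry(pitch) Rx(roll)).
In Python, from cell import * gives the robot as it stands.
- The arm moves only by the tool play_rows, never from a script. Its argument "motion" is one flat list of numbers, 7 for each row, row after row: the turn, a rotation vector about the tool's x, y, z in rad, then the shift along the tool's x, y, z in m, then the closure, from -1 (fully open) to 1 (shut), so that 0 is half open. In form: [rx, ry, rz, x, y, z, fingers, rx, ry, rz, x, y, z, fingers, ...]. A call has 1 to 20 rows; each row shifts and turns the pose as measured when the row begins, along the tool's axes as they then stand; what a row does not reach is not made up. A row lasts 1/10 s, in which the tool goes at most 50 mm and 8.59 degrees, less where a joint would pass 70% of its speed; a pose out of reach is approached as far as the arm can. A call with a gripper value outside its range is refused whole. The fingers move at their own pace and stop on an object; "newtons" is the grip in N (left out, the last holds). Time passes only in rows, so rows that do not move let the fingers close. It gives the time, the measured TCP pose, the force and the opening at its end, in the units of the state.
- read_state(): the state, without advancing time (a new reading comes with each control period).
- camera(name): name is "scene" or "top"; returns (picture, depth): 480x640x3 uint8, blue, green, red; 480x640 float32, mm along the optical axis (not along the pixel's ray), 0 where there is no reading.
- camera_params(name): a dict with "fx", "fy", "cx", "cy" (pixels), "T" (4x4, takes a point from camera to world coordinates). Camera axes: x right, y down, z forward; pixel columns grow to the right and rows downward; lengths in mm; the calibration is good to about 2 mm. A picture is of the moment at which its call begins. camera_params takes no time and is no camera call.
- sign_off(): hands the job in, once; it reports no verdict.
Trained networks look in the newest picture that a camera, given by its name, has taken for a name from the list of things; names that differ only in an ending like _2 or _b are one class to them, and where a whole thing is asked for, a point or a joint stands for the part that bears it (a point fixed in the world has none). Each returns a list of dicts, best first, with "conf" (0 to 1); they miss things now and then, are a little off and sometimes report something else, mostly with a low value. They report only what shows in the picture. A call takes as long as a camera call.
- masks_of(camera, name): "region" (480x640 bool, what is visible of it).
- place_of(camera, name): "at" ([x, y, z] in mm, in the coordinates of the camera as it stood for that picture, good to about 4 mm: a listed point, or the origin of a listed thing).
The state is a dict: "clock": time; "joints": joint angles; "qd": joint speeds; "effort": joint torques, N m; "eef_pos": TCP position; "eef_rot": TCP orientation; "wrist_force": force on the tool from outside, world axes, zero at the start; "moment": the same for the moment, N m; "finger_gap": finger opening in mm.
Only numpy, scipy, OpenCV 4.12 (cv2) and the standard library are available. Lean on these libraries where they do the work, as an engineer would, in place of code of your own. Each camera call takes 0.05 s, during which the arm holds its last target.

## Working session

There is one attempt and no reset: what is moved stays moved. The work goes in short steps, Python scripts to look and compute and a tool call to move; the robot and the scene stay as the last step left them, time stands still between calls to the robot, and variables do not carry over. Pictures are saved under pics/ and viewed, and the job is handed in when it is done.

Besides the shell and the picture viewer there is one more tool, called by a JSON object that holds its "name" and its "arguments", one argument or row to a line. play_rows: Moves the arm, as the interface text tells. Its arguments: {"type":"object","properties":{"motion":{"type":"array","items":{"type":"number"}},"newtons":{"type":"number"}},"required":["motion"]}

```bash
mkdir -p pics; ls; cat > h.py <<'E'
from cell import *
import numpy as np, cv2
from scipy.spatial.transform import Rotation as Ro
def w(cam,p):
    T=np.array(camera_params(cam)["T"]);return T[:3,:3]@np.array(p)+T[:3,3]
E
python3 - <<'E'
from h import *
s=read_state();print(s)
for c in("scene","top"):
    p,d=camera(c);cv2.imwrite(f"pics/{c}0.png",p);np.save(f"{c}0.npy",d)
    for n in("slide","bar_lane","tooth_top","basket","tab","end_stop","mug","tumbler","spoon","soap","saucer","brush"):
        try:
            r=place_of(c,n);print(c,n,[(round(q["conf"],2),w(c,q["at"]).round(1).tolist()) for q in r[:2]])
        except Exception as e: print(n,e)
E
```

```text
pics
{'clock': 0.0, 'joints': array([ 1.03345489e+00,  3.00466304e-01,  1.52157497e+00, -2.85486824e-05,
        1.32068930e+00, -6.66540512e-02]), 'qd': array([ 1.28328407e-05, -1.69220533e-03, -1.16495329e-04, -6.64937936e-04,
       -9.06219945e-04, -1.61444454e-03]), 'effort': array([-1.31841629e-03, -5.31820321e+01, -3.52724648e+01,  7.07389601e-02,
        2.45460105e-02, -9.25675954e-05]), 'eef_pos': array([249.32784004, 489.95076065, 204.89154484]), 'eef_rot': array([ 3.09923456,  1.56965807, -2.08383472]), 'wrist_force': array([ 0.12658499,  1.07780088, -0.2995597 ]), 'moment': array([ 0.02513558, -0.05316719,  0.01293637]), 'finger_gap': 94.07397933398754}
scene slide [(0.58, [551.9, -31.4, -1.4]), (0.37, [650.8, 19.9, 71.8])]
scene bar_lane [(0.84, [648.1, 98.7, 50.2])]
scene tooth_top [(0.89, [631.6, -17.1, 64.2])]
scene basket [(0.73, [554.2, 13.0, 28.4]), (0.42, [651.6, 100.2, 49.9])]
scene tab []
scene end_stop [(0.56, [567.1, -154.6, 54.7])]
scene mug [(0.95, [636.0, 233.5, -2.3]), (0.22, [628.5, -19.0, 63.2])]
scene tumbler [(0.55, [678.8, -220.0, 2.5])]
scene spoon [(0.68, [733.8, -15.4, -1.9])]
scene soap [(0.89, [493.4, 219.0, -1.9]), (0.4, [633.8, 232.8, 1.6])]
scene saucer [(0.88, [513.4, -264.6, -4.3])]
scene brush [(0.65, [425.5, -28.4, 0.7])]
top slide []
top bar_lane [(0.62, [649.8, 98.4, 50.1])]
top tooth_top [(0.79, [624.3, -25.5, 67.7])]
top basket [(0.83, [548.0, 11.7, 31.0]), (0.54, [646.2, 100.3, 51.7])]
top tab [(0.79, [652.8, 21.9, 71.5])]
top end_stop [(0.76, [559.2, -156.6, 56.4])]
top mug [(0.86, [629.2, 236.0, 0.4])]
top tumbler [(0.67, [683.1, -224.0, 1.8])]
top spoon [(0.85, [729.5, -11.3, 1.5])]
top soap [(0.72, [494.9, 211.4, 1.4])]
top saucer [(0.85, [510.0, -266.7, 3.3])]
top brush [(0.57, [423.0, -27.9, 1.6])]
```

View pics/top0.png

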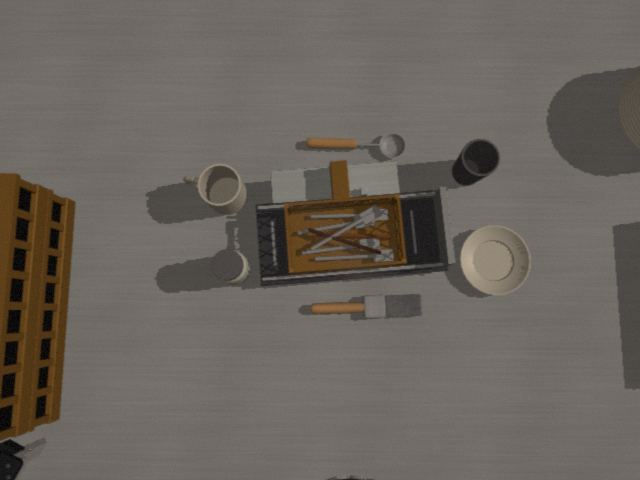

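View pics/scene0.png

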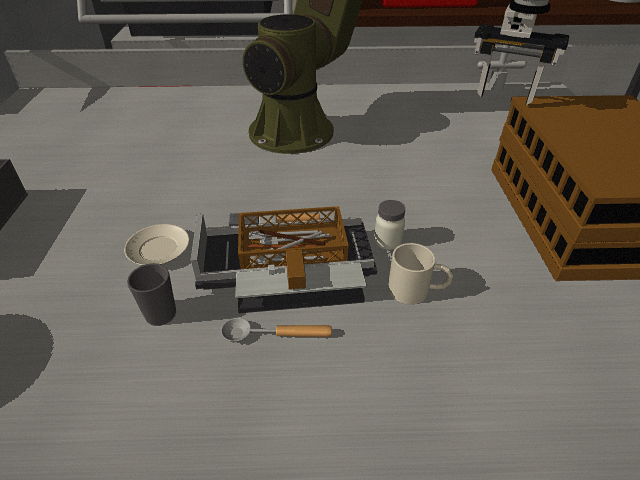

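```bash
python3 - <<'E'
from h import *
d=np.load("top0.npy");P=camera_params("top")
v,u=np.mgrid[:480,:640];z=d
X=np.stack([(u-P["cx"])/P["fx"]*z,(v-P["cy"])/P["fy"]*z,z],-1).reshape(-1,3)
T=np.array(P["T"]);W=X@T[:3,:3].T+T[:3,3];W=W[d.ravel()>0]
np.save("W.npy",W)
def box(m,n):
    q=W[m];print(n,len(q),q.min(0).round(),q.max(0).round(),np.median(q,0).round(1));return q
near=(W[:,0]>440)&(W[:,0]<720)&(W[:,1]>-190)&(W[:,1]<190)
q=box(near&(W[:,0]>600)&(W[:,2]>46)&(W[:,2]<54)&(W[:,1]<150),"bar")
print(cv2.minAreaRect(q[:,:2].astype(np.float32)))
q=box(near&(W[:,0]>622)&(W[:,2]>78)&(W[:,2]<92)&(W[:,1]<100),"tab");print(cv2.minAreaRect(q[:,:2].astype(np.float32)))
q=box(near&(W[:,2]>78)&(W[:,2]<92)&(W[:,1]<-110)&(W[:,0]<660),"stop");print(cv2.minAreaRect(q[:,:2].astype(np.float32)))
q=box(near&(W[:,2]>70)&(W[:,2]<95)&(W[:,0]<620)&(abs(W[:,1])<110),"basket");print(cv2.minAreaRect(q[:,:2].astype(np.float32)))
q=box((W[:,1]>300)&(W[:,2]>30)&(W[:,0]>320),"shelf")
q=box((W[:,1]>300)&(W[:,2]>30)&(W[:,0]<320),"grip")
A=[[-108,-120],[-77,0],[0,129],[-108,-120],[-77,0],[0,129],[0,0]]
B=[[648.1,98.7],[631.6,-17.1],[567.1,-154.6],[649.8,98.4],[624.3,-25.5],[559.2,-156.6],[551.9,-31.4]]
A=np.array(A,float);B=np.array(B);a=A-A.mean(0);b=B-B.mean(0)
th=np.arctan2((a[:,0]*b[:,1]-a[:,1]*b[:,0]).sum(),(a*b).sum());c,s=np.cos(th),np.sin(th);R=np.array([[c,-s],[s,c]])
t=B.mean(0)-R@A.mean(0);print(th,np.degrees(th),t,(A@R.T+t-B).round(1))
E
```

```text
bar 3686 [ 600. -154.   46.] [686. 148.  54.] [643.4  43.8  50.4]
((643.0809936523438, -2.5499420166015625), (85.92218017578125, 301.900390625), 0.08135668188333511)
tab 570 [ 622. -190.   78.] [690.  41.  92.] [647.9  21.6  85.5]
((649.7174682617188, -76.51946258544922), (65.86578369140625, 231.2298126220703), 3.821943521499634)
stop 604 [ 496. -173.   78.] [ 629. -150.   92.] [ 561.6 -161.1   85.3]
((562.6524658203125, -161.9762420654297), (134.3672332763672, 13.724467277526855), 5.20353364944458)
basket 1216 [479. -90.  70.] [620. 110.  90.] [580.3   4.3  85.3]
((553.8369750976562, 15.226112365722656), (134.49623107910156, 201.22422790527344), 5.059079170227051)
shelf 11535 [320. 300.  30.] [651. 545. 204.] [475.2 523.2 134.5]
grip 4578 [209. 397.  30.] [320. 534. 350.] [253.6 521.6 136.3]
-3.0553818624031965 -175.06048551652438 [551.68917878 -28.86076345] [[ 0.9  1.3]
 [-3.2 -5.1]
 [-4.3 -2.8]
 [-0.8  1.6]
 [ 4.1  3.3]
 [ 3.6 -0.8]
 [-0.2  2.5]]
```

```bash
cat >> h.py <<'E'
TH=np.radians(-174.9);R2=np.array([[np.cos(TH),-np.sin(TH)],[np.sin(TH),np.cos(TH)]]);O=np.array([551.,-28.])
def s2w(p):return R2@np.array(p,float)+O
def w2s(p):return (np.asarray(p,float)-O)@R2
def tgt(sx,sy,z):
    "shift in tool axes (m) + rotvec to reach slide point, jaws along slide x, tool down"
    s=read_state();R=Ro.from_euler("xyz",s["eef_rot"]).as_matrix()
    p=np.append(s2w([sx,sy]),z)
    best=None
    for sg in(1,-1):
        zc=np.array([R2[0,0],R2[1,0],0])*sg;xc=np.array([0,0,-1.]);D=np.stack([xc,np.cross(zc,xc),zc],1)
        rv=Ro.from_matrix(R.T@D).as_rotvec()
        if best is None or np.linalg.norm(rv)<np.linalg.norm(best):best=rv
    print("tool axes\n",R.round(3));print("pos",s["eef_pos"].round(1),"slide",w2s(s["eef_pos"][:2]).round(1),"F",s["wrist_force"].round(1),"t",s["clock"])
    print("target",p.round(1),"rv",best.round(4),"shift mm",(R.T@(p-s["eef_pos"])).round(1))
E
python3 - <<'E'
from h import *
W=np.load("W.npy");S=np.c_[w2s(W[:,:2]),W[:,2]]
def pr(n,m):
    q=S[m];print(n,len(q),np.percentile(q,[1,50,99],axis=0).round(1).tolist())
pr("bar",(S[:,0]<-80)&(S[:,0]>-140)&(abs(S[:,2]-50)<4)&(abs(S[:,1])<190))
pr("tab",(S[:,0]<-80)&(S[:,0]>-140)&(abs(S[:,2]-85)<5)&(abs(S[:,1]+40)<50))
pr("stop",(abs(S[:,0])<80)&(abs(S[:,2]-85)<5)&(abs(S[:,1]-135)<15))
pr("basket",(abs(S[:,0])<62)&(abs(S[:,2]-85)<6)&(S[:,1]<90))
pr("guideL",(abs(S[:,0]+65)<10)&(abs(S[:,2]-48)<3)&(S[:,1]>70)&(S[:,1]<125))
m=(W[:,1]>300)&(W[:,2]>30)&(W[:,0]>330)
print(np.percentile(W[m],[0.5,50,99.5],axis=0).round())
tgt(-108,-105,280)
E
```

```text
bar 2840 [[-129.5, -163.2, 46.9], [-104.9, -67.0, 50.5], [-80.6, 64.5, 53.6]]
tab 463 [[-128.3, -57.7, 82.0], [-103.9, -43.0, 85.6], [-80.4, -28.1, 89.4]]
stop 583 [[-65.4, 127.9, 80.4], [0.6, 133.9, 85.4], [66.5, 140.4, 89.0]]
basket 1796 [[-60.6, -555.6, 79.7], [25.5, -109.5, 86.1], [60.5, 57.1, 90.9]]
guideL 97 [[-67.5, 70.2, 45.0], [-64.1, 98.8, 48.5], [-61.2, 124.5, 50.9]]
[[332. 519.  31.]
 [480. 523. 135.]
 [617. 540. 201.]]
tool axes
 [[-0.    -0.891  0.454]
 [ 0.     0.454  0.891]
 [-1.     0.    -0.   ]]
pos [249.5 490.2 205.4] slide [ 254.3 -542.9] F [ 0.5 -0.5 -0.1] t 1.3
target [649.2  86.2 280. ] rv [ 1.011 -0.    -0.   ] shift mm [ -74.6 -539.5 -178.7]
```

{"name": "play_rows", "arguments": {
  "motion": [0, 0, 0, -0.04, 0, 0, 1, 0, 0, 0, -0.03, 0, 0, 1, 0, 0, 0, 0, -0.04, -0.013, 1, 0, 0, 0, 0, -0.04, -0.013, 1, 0, 0, 0, 0, -0.04, -0.013, 1, 0, 0, 0, 0, -0.04, -0.013, 1, 0, 0, 0, 0, -0.04, -0.013, 1, 0, 0, 0, 0, -0.04, -0.013, 1, 0, 0, 0, 0, -0.04, -0.013, 1, 0, 0, 0, 0, -0.04, -0.013, 1, 0, 0, 0, 0, -0.04, -0.013, 1, 0, 0, 0, 0, -0.04, -0.013, 1],
  "newtons": 20
}}

```text
clock: 2.5
eef_pos: [555.2, 184.5, 279.3]
eef_rot: [-0.776, 1.569, 0.332]
wrist_force: [-0.1, 0.8, -0.3]
finger_gap: 1.9
```

```bash
python3 -c "
from h import *
tgt(-108,-105,200)"
```

```text
tool axes
 [[ 0.002 -0.895  0.446]
 [ 0.001  0.446  0.895]
 [-1.    -0.001  0.001]]
pos [555.2 184.5 279.3] slide [ -23.1 -211.3] F [-0.1  0.8 -0.3] t 2.5
target [649.2  86.2 200. ] rv [1.019e+00 2.000e-03 6.000e-04] shift mm [  79.4 -127.9  -46.1]
```

{"name": "play_rows", "arguments": {
  "motion": [0, 0, 0, 0, -0.032, -0.0115, 1, 0, 0, 0, 0, -0.032, -0.0115, 1, 0, 0, 0, 0, -0.032, -0.0115, 1, 0, 0, 0, 0, -0.032, -0.0115, 1, 0.145, 0, 0, 0.015, 0, 0, 1, 0.145, 0, 0, 0.015, 0, 0, 1, 0.145, 0, 0, 0.015, 0, 0, 1, 0.145, 0, 0, 0.015, 0, 0, 1, 0.145, 0, 0, 0.015, 0, 0, 1, 0.145, 0, 0, 0.01, 0, 0, 1, 0.145, 0, 0, 0.01, 0, 0, 1, 0, 0, 0, 0, 0, 0, 1]
}}

```text
clock: 3.7
eef_pos: [655.6, 75.1, 177.8]
eef_rot: [3.124, 1.57, -3.104]
wrist_force: [0.0, 0.7, 0.3]
finger_gap: 0.3
```

```bash
python3 -c "
from h import *
tgt(-108,-105,62);print(read_state()['joints'])
for c in('top','scene'):
  p,d=camera(c);cv2.imwrite(f'pics/{c}1.png',p)"
```

```text
tool axes
 [[-0.001 -0.055  0.998]
 [-0.     0.998  0.055]
 [-1.     0.    -0.001]]
pos [655.6  75.1 177.8] slide [-113.4  -93.4] F [0.  0.7 0.3] t 3.7
target [649.2  86.2  62. ] rv [-0.0342 -0.0007 -0.    ] shift mm [115.8  11.4  -5.7]
[5.85479578e-02 5.69988852e-01 1.20288620e+00 1.53282556e-05
 1.36942049e+00 3.73144469e-03]
```

View pics/scene1.png

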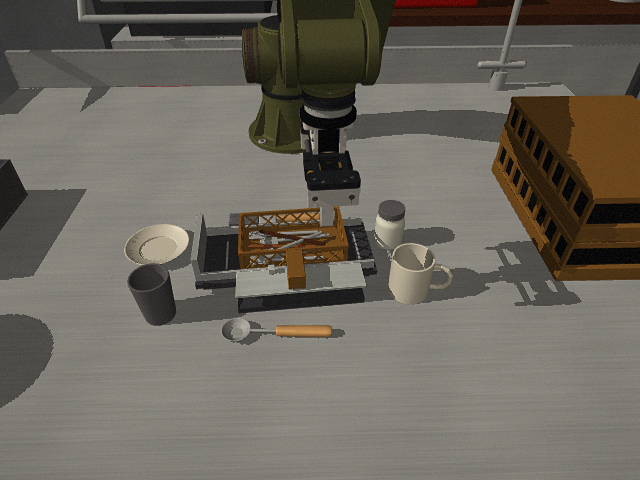

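The shut fingers hang above the bar behind the tab (tip near pixel 325,225), clear of mug and soap. I'll descend to just above the bar.

{"name": "play_rows", "arguments": {
  "motion": [-0.034, 0, 0, 0.03, 0.011, -0.006, 1, 0, 0, 0, 0.03, 0, 0, 1, 0, 0, 0, 0.03, 0, 0, 1, 0, 0, 0, 0.02, 0, 0, 1, 0, 0, 0, 0, 0, 0, 1]
}}

```text
clock: 4.3
eef_pos: [652.4, 86.5, 71.8]
eef_rot: [-0.041, 1.56, 0.078]
wrist_force: [-1.4, 0.2, -0.4]
finger_gap: 0.4
```

```bash
python3 -c "
from h import *
tgt(-108,-105,37)"
```

```text
tool axes
 [[ 0.011 -0.119  0.993]
 [ 0.001  0.993  0.119]
 [-1.    -0.     0.011]]
pos [652.4  86.5  71.8] slide [-111.2 -105. ] F [-1.4  0.2 -0.4] t 4.3
target [649.2  86.2  37. ] rv [0.03   0.0107 0.0003] shift mm [34.8  0.1 -3.5]
```

{"name": "play_rows", "arguments": {
  "motion": [0.03, 0.01, 0, 0.01, 0, -0.003, 1, 0, 0, 0, 0.01, 0, 0, 1, 0, 0, 0, 0.005, 0, 0, 1, 0, 0, 0, 0.004, 0, 0, 1, 0, 0, 0, 0.003, 0, 0, 1, 0, 0, 0, 0.001, 0, 0, 1, 0, 0, 0, 0, 0, 0, 1]
}}

```text
clock: 5.0
eef_pos: [652.0, 86.3, 42.7]
eef_rot: [-0.051, 1.563, 0.041]
wrist_force: [-1.8, 0.0, 4.5]
finger_gap: 0.2
```

```bash
python3 -c "
from h import *
tgt(-108,-105,37)"
```

```text
tool axes
 [[ 0.007 -0.092  0.996]
 [ 0.     0.996  0.092]
 [-1.    -0.     0.007]]
pos [652.   86.3  42.7] slide [-110.8 -104.8] F [-1.8  0.   4.5] t 5.0
target [649.2  86.2  37. ] rv [0.0028 0.0074 0.0004] shift mm [ 5.7  0.2 -2.8]
```

{"name": "play_rows", "arguments": {
  "motion": [0, 0, 0, 0.004, 0, -0.001, 1, 0, 0, 0, 0.004, 0, -0.001, 1, 0, 0, 0, 0.003, 0, 0, 1, 0, 0, 0, 0.003, 0, 0, 1]
}}

```text
clock: 5.4
eef_pos: [653.8, 86.5, 36.8]
eef_rot: [-0.028, 1.552, 0.064]
wrist_force: [-12.0, -0.4, 27.8]
finger_gap: 0.4
```

```bash
python3 -c "
from h import *
tgt(-108,-105,37)"
```

```text
tool axes
 [[ 0.019 -0.092  0.996]
 [ 0.001  0.996  0.092]
 [-1.    -0.001  0.019]]
pos [653.8  86.5  36.8] slide [-112.6 -104.9] F [-12.   -0.4  27.8] t 5.4
target [649.2  86.2  37. ] rv [0.0032 0.0185 0.0005] shift mm [-0.3  0.1 -4.6]
```

{"name": "play_rows", "arguments": {
  "motion": [0, 0.004, 0, 0.002, -0.005, -0.001, 1, 0, 0.004, 0, 0.002, -0.006, -0.001, 1, 0, 0.002, 0, 0.002, -0.006, 0, 1, 0, 0, 0, 0.002, -0.006, 0, 1]
}}

```text
clock: 5.8
eef_pos: [658.6, 67.1, 37.1]
eef_rot: [0.154, 1.547, 0.248]
wrist_force: [-1.9, 6.7, 13.7]
finger_gap: 0.3
```

```bash
python3 -c "
from h import *
tgt(-108,-105,37)"
```

```text
tool axes
 [[ 0.023 -0.094  0.995]
 [ 0.006  0.996  0.094]
 [-1.     0.004  0.024]]
pos [658.6  67.1  37.1] slide [-115.7  -85.2] F [-1.9  6.7 13.7] t 5.8
target [649.2  86.2  37. ] rv [ 0.0054  0.0236 -0.0037] shift mm [ 0.  19.9 -7.6]
```

{"name": "play_rows", "arguments": {
  "motion": [0, 0.008, 0, 0.002, -0.006, -0.003, 1, 0, 0.008, 0, 0.002, -0.006, -0.003, 1, 0, 0.006, 0, 0.002, -0.006, -0.003, 1]
}}

```text
clock: 6.1
eef_pos: [656.2, 50.7, 37.2]
eef_rot: [0.389, 1.554, 0.484]
wrist_force: [0.3, 5.1, 12.2]
finger_gap: 0.5
```

```bash
python3 -c "
from h import *
tgt(-108,-105,37)"
```

```text
tool axes
 [[ 0.015 -0.096  0.995]
 [ 0.008  0.995  0.095]
 [-1.     0.007  0.016]]
pos [656.2  50.7  37.2] slide [-111.7  -69.1] F [ 0.3  5.1 12.2] t 6.1
target [649.2  86.2  37. ] rv [ 0.0066  0.0159 -0.0066] shift mm [ 0.4 36.  -3.5]
```

{"name": "play_rows", "arguments": {
  "motion": [0, 0.005, 0, 0.002, -0.005, -0.0015, 1, 0, 0.004, 0, 0.002, -0.005, -0.0015, 1, 0, 0.002, -0.002, 0.002, -0.005, -0.0015, 1, 0, 0.002, -0.002, 0.002, -0.005, -0.0015, 1]
}}

```text
clock: 6.5
eef_pos: [657.7, 34.2, 37.2]
eef_rot: [0.346, 1.549, 0.443]
wrist_force: [-0.7, 7.5, 12.5]
finger_gap: 0.2
```

```bash
python3 -c "
from h import *
tgt(-108,-105,37)
for c in('top','scene'):
  p,d=camera(c);cv2.imwrite(f'pics/{c}2.png',p)
  print([(round(q['conf'],2),w(c,q['at']).round(1).tolist(),w2s(w(c,q['at'])[:2]).round(1).tolist()) for q in place_of(c,'tab')[:2]+place_of(c,'basket')[:1]])"
```

```text
tool axes
 [[ 0.019 -0.097  0.995]
 [ 0.009  0.995  0.097]
 [-1.     0.007  0.02 ]]
pos [657.7  34.2  37.2] slide [-111.8  -52.5] F [-0.7  7.5 12.5] t 6.5
target [649.2  86.2  37. ] rv [ 0.0082  0.0202 -0.0074] shift mm [ 0.5 52.5 -3.4]
[]
[(0.56, [652.1, 6.0, 70.5], [-103.7, -24.9]), (0.67, [557.6, 2.3, 29.2], [-9.3, -29.5])]
```

View pics/scene2.png

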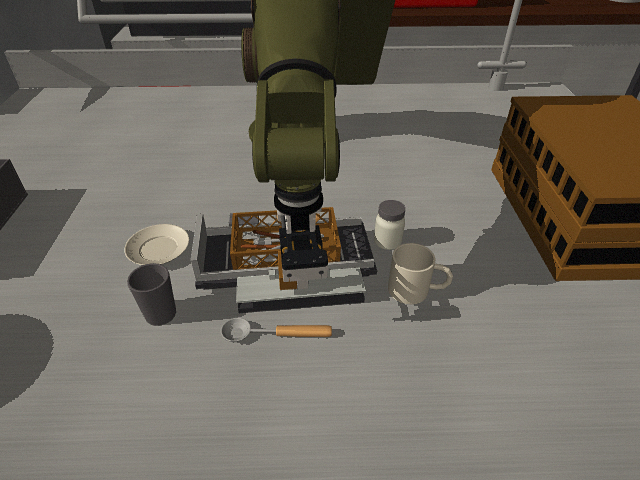

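Bar is at its bottom stop and the basket (about y −29) is moving with the finger against the tab (pixel ~288,280). Continuing past the tooth.

{"name": "play_rows", "arguments": {
  "motion": [0, 0.003, -0.002, 0.002, -0.006, -0.0015, 1, 0, 0.003, -0.002, 0.002, -0.006, -0.0015, 1, 0, 0.003, -0.001, 0.002, -0.006, -0.0015, 1, 0, 0.003, -0.001, 0.002, -0.006, -0.0015, 1, 0, 0.003, 0, 0.002, -0.006, -0.0015, 1]
}}

```text
clock: 7.3
eef_pos: [660.2, 9.0, 37.2]
eef_rot: [0.218, 1.544, 0.318]
wrist_force: [-2.0, 7.8, 14.2]
finger_gap: 0.5
```

```bash
python3 -c "
from h import *
tgt(-108,-105,37)"
```

```text
tool axes
 [[ 0.026 -0.1    0.995]
 [ 0.008  0.995  0.1  ]
 [-1.     0.006  0.026]]
pos [660.2   9.   37.2] slide [-112.   -27.2] F [-2.   7.8 14.2] t 7.3
target [649.2  86.2  37. ] rv [ 0.0112  0.0262 -0.006 ] shift mm [ 0.6 77.9 -3.2]
```

{"name": "play_rows", "arguments": {
  "motion": [0, 0.005, -0.001, 0.002, -0.006, -0.0015, 1, 0, 0.005, -0.001, 0.002, -0.006, -0.0015, 1, 0, 0.005, -0.001, 0.002, -0.006, -0.0015, 1, 0, 0.005, -0.001, 0.002, -0.006, -0.0015, 1, 0, 0.003, 0, 0.002, -0.006, -0.0015, 1]
}}

```text
clock: 7.8
eef_pos: [662.3, -16.2, 37.2]
eef_rot: [0.308, 1.547, 0.411]
wrist_force: [-2.1, 9.7, 13.8]
finger_gap: 0.3
```

```bash
python3 -c "
from h import *
tgt(-108,-105,37)"
```

```text
tool axes
 [[ 0.022 -0.103  0.994]
 [ 0.01   0.995  0.103]
 [-1.     0.007  0.023]]
pos [662.3 -16.2  37.2] slide [-111.9   -1.9] F [-2.1  9.7 13.8] t 7.8
target [649.2  86.2  37. ] rv [ 0.0139  0.0227 -0.0074] shift mm [  0.9 103.1  -2.5]
```

{"name": "play_rows", "arguments": {
  "motion": [0, 0.003, 0, 0.002, -0.004, -0.0015, 1, 0, 0.003, 0, 0.002, -0.004, -0.0015, 1, 0, 0, 0, 0.002, -0.003, -0.001, 1]
}}

```text
clock: 8.1
eef_pos: [663.2, -23.7, 37.2]
eef_rot: [0.392, 1.541, 0.496]
wrist_force: [-8.0, 23.3, 18.2]
finger_gap: 0.4
```

```bash
python3 -c "
from h import *
tgt(-108,-105,37)"
```

```text
tool axes
 [[ 0.026 -0.104  0.994]
 [ 0.014  0.994  0.104]
 [-1.     0.011  0.028]]
pos [663.2 -23.7  37.2] slide [-112.2    5.7] F [-8.  23.3 18.2] t 8.1
target [649.2  86.2  37. ] rv [ 0.0152  0.0277 -0.0117] shift mm [  1.4 110.7  -2.5]
```

{"name": "play_rows", "arguments": {
  "motion": [0, 0, 0, 0.002, -0.003, -0.001, 1, 0, 0, 0, 0.002, -0.003, 0, 1]
}}

```text
clock: 8.3
eef_pos: [663.7, -23.4, 37.2]
eef_rot: [0.553, 1.534, 0.66]
wrist_force: [-15.6, 20.4, 21.4]
finger_gap: 0.4
```

```bash
python3 -c "
from h import *
tgt(-108,-105,37)
p,d=camera('top');cv2.imwrite('pics/top3.png',cv2.resize(p[130:330,200:500],None,fx=2.5,fy=2.5))
P=camera_params('top');v,u=np.mgrid[:480,:640]
X=np.stack([(u-P['cx'])/P['fx']*d,(v-P['cy'])/P['fy']*d,d],-1).reshape(-1,3);T=np.array(P['T']);W=X@T[:3,:3].T+T[:3,3];S=np.c_[w2s(W[:,:2]),W[:,2]]
q=S[(abs(S[:,0])<55)&(S[:,1]>90)&(S[:,1]<160)&(abs(S[:,2]-85)<6)];print(np.histogram(q[:,1],np.arange(90,161,5)))"
```

```text
tool axes
 [[ 0.029 -0.107  0.994]
 [ 0.022  0.994  0.106]
 [-0.999  0.019  0.031]]
pos [663.7 -23.4  37.2] slide [-112.7    5.4] F [-15.6  20.4  21.4] t 8.3
target [649.2  86.2  37. ] rv [ 0.0175  0.031  -0.0195] shift mm [  2.2 110.4  -2.8]
(array([  0,   0,   0,   0,   0,   1,  63, 152, 170, 173,  13,   0,   0,
         0]), array([ 90,  95, 100, 105, 110, 115, 120, 125, 130, 135, 140, 145, 150,
       155, 160]))
```

View pics/top3.png

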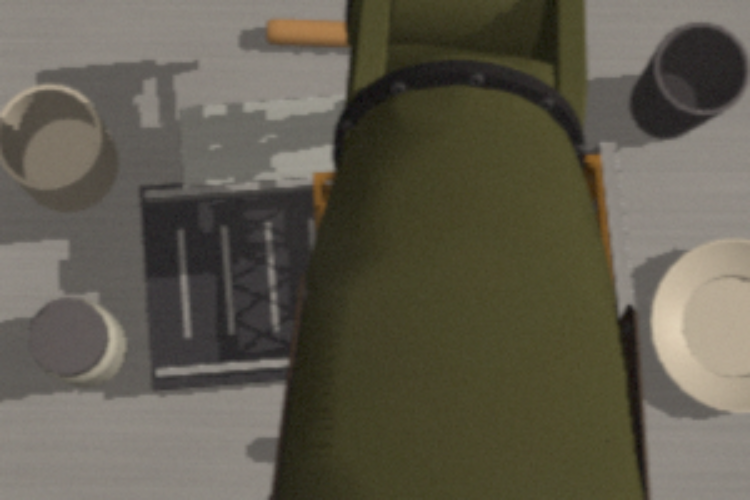

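The basket's front end touches the end stop (zoomed pixel ~605,200), with no gap in depth. The force rise fits this too. I'll draw back 25 mm with the bar held, then rise.

{"name": "play_rows", "arguments": {
  "motion": [0, 0.005, -0.005, 0.002, 0.004, 0, 1, 0, 0.005, -0.005, 0.002, 0.007, 0, 1, 0, 0.003, -0.003, 0.002, 0.007, 0, 1, 0, 0, 0, 0.0015, 0.007, 0, 1, 0, 0, 0, 0.001, 0.007, 0, 1]
}}

```text
clock: 8.85
eef_pos: [666.2, 6.4, 37.5]
eef_rot: [-0.032, 1.536, 0.075]
wrist_force: [0.5, -3.4, 5.5]
finger_gap: 0.3
```

```bash
python3 -c "
from h import *
tgt(-108,-105,37)"
```

```text
tool axes
 [[ 0.034 -0.106  0.994]
 [ 0.003  0.994  0.106]
 [-0.999 -0.001  0.035]]
pos [666.2   6.4  37.5] slide [-117.8  -24.1] F [ 0.5 -3.4  5.5] t 8.85
target [649.2  86.2  37. ] rv [0.0172 0.0346 0.0008] shift mm [ 0.1 81.1 -8.5]
```

{"name": "play_rows", "arguments": {
  "motion": [0, 0, 0, -0.004, 0, 0, 1, 0, 0, 0, -0.006, 0, 0, 1, 0, 0, 0, -0.01, 0, 0, 1, 0, 0, 0, -0.02, 0, 0, 1, 0, 0, 0, -0.03, 0, 0, 1, 0, 0, 0, -0.04, 0, 0, 1, 0, 0, 0, -0.04, 0, 0, 1, 0, 0, 0, 0, 0.04, 0, 1, 0, 0, 0, 0, 0.04, 0, 1, 0, 0, 0, 0, 0.04, 0, 1, 0, 0, 0, 0, 0.04, 0, 1, 0, 0, 0, 0, 0.04, 0, 1, 0, 0, 0, 0, 0.04, 0, 1, 0, 0, 0, 0, 0, 0, 1]
}}

```text
clock: 10.25
eef_pos: [633.7, 249.2, 200.1]
eef_rot: [-0.009, 1.535, 0.092]
wrist_force: [0.4, -0.7, -1.1]
finger_gap: 0.3
```

```bash
python3 -c "
from h import *
tgt(-108,-105,180)
for c in('top','scene'):
  p,d=camera(c);cv2.imwrite(f'pics/{c}4.png',p)
  for n in('tab','basket','tooth_top','bar_lane','mug','soap','tumbler','spoon','saucer','brush'): print(c,n,[(round(q['conf'],2),w(c,q['at']).round(1).tolist(),w2s(w(c,q['at'])[:2]).round(1).tolist()) for q in place_of(c,n)[:1]])
  if c=='top':
    P=camera_params('top');v,u=np.mgrid[:480,:640]
    X=np.stack([(u-P['cx'])/P['fx']*d,(v-P['cy'])/P['fy']*d,d],-1).reshape(-1,3);T=np.array(P['T']);W=X@T[:3,:3].T+T[:3,3];S=np.c_[w2s(W[:,:2]),W[:,2]]
    q=S[(S[:,0]<-80)&(S[:,0]>-128)&(abs(S[:,2]-85)<6)&(abs(S[:,1])<80)];print('tab',np.percentile(q,[1,50,99],axis=0).round(1))
    q=S[(S[:,0]<-90)&(S[:,0]>-125)&(S[:,2]<60)&(S[:,1]>-60)&(S[:,1]<5)];print('bar',np.percentile(q,[5,50,95],axis=0).round(1))
"
```

```text
tool axes
 [[ 0.035 -0.1    0.994]
 [ 0.003  0.995  0.1  ]
 [-0.999 -0.     0.035]]
pos [633.7 249.2 200.1] slide [-107.  -268.7] F [ 0.4 -0.7 -1.1] t 10.25
target [649.2  86.2 180. ] rv [0.0114 0.0355 0.0001] shift mm [  20.2 -163.7   -1.6]
top tab [(0.61, [657.0, -53.6, 70.8], [-103.3, 34.9])]
top basket [(0.57, [554.0, -59.0, 31.1], [-0.3, 31.1])]
top tooth_top [(0.78, [627.3, -23.9, 63.6], [-76.3, 2.7])]
top bar_lane [(0.62, [646.7, 102.0, 52.0], [-106.9, -121.0])]
top mug [(0.75, [632.5, 234.7, -0.9], [-104.5, -254.4])]
top soap [(0.48, [492.7, 212.3, 2.5], [36.7, -244.5])]
top tumbler [(0.7, [682.3, -224.1, 2.0], [-113.3, 207.0])]
top spoon [(0.66, [729.7, -11.6, 1.2], [-179.5, -0.5])]
top saucer [(0.75, [511.2, -266.7, 5.3], [60.9, 234.2])]
top brush [(0.86, [422.2, -29.1, -2.8], [128.3, -10.3])]
tab [[-127.7   14.4   81.6]
 [-103.7   29.    85.6]
 [ -80.7   44.    89.4]]
bar [[-123.1  -56.8   47.7]
 [-107.2  -27.6   50.6]
 [ -91.7    1.6   53.2]]
scene tab [(0.56, [657.8, -52.6, 68.4], [-104.2, 34.0])]
scene basket [(0.9, [560.1, -55.9, 30.5], [-6.5, 28.6])]
scene tooth_top [(0.94, [628.3, -18.9, 60.8], [-77.8, -2.2])]
scene bar_lane [(0.6, [649.6, 101.7, 50.2], [-109.7, -120.4])]
scene mug [(0.93, [631.3, 232.9, 1.5], [-103.2, -252.8])]
scene soap [(0.75, [568.2, -155.4, 57.5], [-5.8, 128.4])]
scene tumbler [(0.92, [680.8, -222.6, 0.8], [-112.0, 205.4])]
scene spoon [(0.59, [731.6, -13.7, -0.7], [-181.2, 1.8])]
scene saucer [(0.77, [510.9, -262.8, 1.5], [60.8, 230.3])]
scene brush [(0.84, [421.5, -32.9, -2.2], [129.4, -6.6])]
```

View pics/scene4.png

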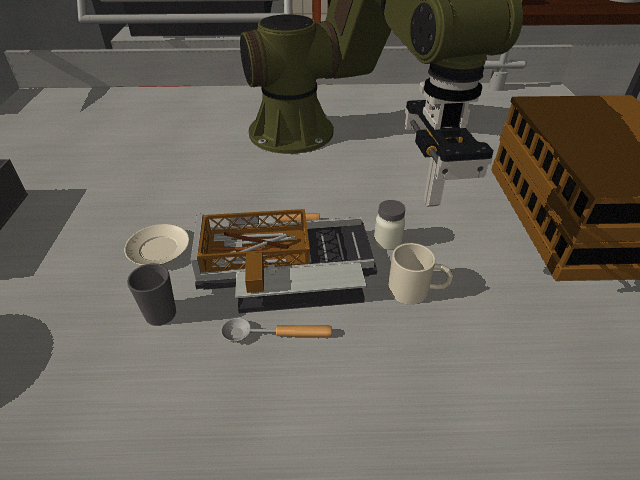

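View pics/top4.png

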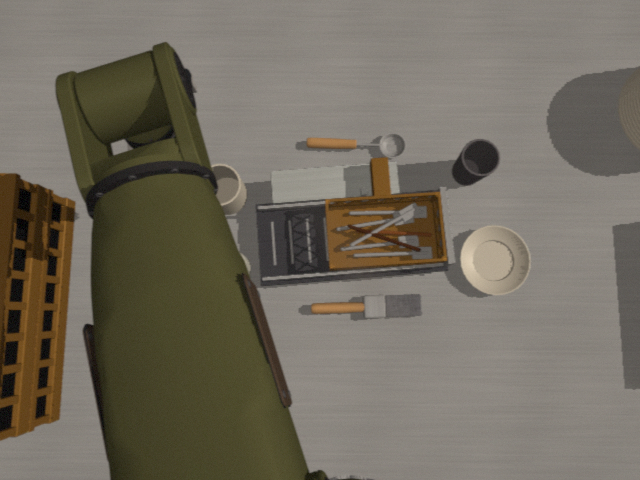

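The pictures show the basket against the end stop (top view ~443,230), the tab at y = 29.0 mm and the bar top at 50.6 mm, so it is up. The other things are in place and the arm is clear, so I'm handing in.

```bash
python3 -c "
from h import *
print(sign_off())"
```

```text
the job is handed in; nothing more can be done
None
```

The basket is home against the end stop with the tooth up behind its tab, and I handed the job in at about 11 s of the 38 s allowed. I pressed the catch bar to its bottom stop with the shut fingertips and slid along it to push the tab. After the basket reached the end stop, I drew back about 30 mm and rose straight up to let the bar spring up.

**Last checks, after letting go:**
- **Basket:** depth from the top camera puts the tab at slide y = 29.0 mm, and home is 29 mm. The network's basket estimates were 28.6 and 31.1 mm. It stands flat in both pictures.
- **Bar:** its top is about 50.6 mm above the table, so it is fully up. The tooth is visible behind the tab.
- **Other things:** mug, tumbler, spoon, saucer and brush are where they started, within measuring error. So is the soap jar, by the top camera.
- **Robot:** clear of everything, with the fingertips about 200 mm above the table.

**Forces:** readings between moves showed about 12–28 N on the bar and up to 23 N against the end stop.

**Disagreements:**
- The network's tab estimates (y = 34–35 mm) were 5–6 mm beyond the depth measurement. I trusted the depth.
- The scene camera placed the "soap" at the end stop, which is a false detection. The picture shows the jar in its place.

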